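# Lid the stone cup and dock the loaded tray

## Task

One of the three loose wooden lids fits the white cup standing in the tray in the middle of the bench: set it on the cup so that it sits down level on the rim, so no stones get lost. Then lift that tray level by its upright grip and slide it, cup and steel block still on it, through the open mouth of the empty tray holder until it is fully home against the back stop. Do not knock or shift the other two lids, the bottle, jar, tin, collar, hand tools or the tray in the other holder.

Things in the scene. Friction and masses are not known exactly. Their poses are not given: they have to be found in the camera images.
- tray: Loaded pale wood tray, 190 (x) by 116 (y) mm, walls 16 high, 4 thick, floor 4 thick. Origin: centre of its underside; z up. At its centre an upright grip plate, 30 (x) by 12 (y) mm, top 85 mm above the underside: pinch it across y from above. Cup near its +x end, steel block near its -x end. It may go in either end first.
- tray_grip (a point): A good grip point on the tray's upright plate, 71 mm above the tray's underside, 14 mm below the plate's top.
- cup: White ceramic cup, loose in the tray, 34 mm high, outer diameter 48 at the foot and 56 at the rim, mouth 50 mm inside. Origin: centre of its underside.
- block: Steel bench block, loose in the tray, 42 by 42 by 18 mm. Origin: centre of its underside.
- lid: The dark wood lid that fits: flange 62 mm in diameter, 4 to 9 mm above its underside; below it a boss, 43 mm in diameter, 4 high, that goes into the cup's mouth; above it a round knob 18 mm in diameter, top 33 mm above the underside. Origin: centre of the boss's underside, 30 mm above the cup's origin when seated.
- large_lid: A lid of the same form, too large (flange 86 mm); it stays where it is. Origin: centre of its underside; 33 mm high.
- small_lid: A lid of the same form, too small (flange 40 mm); it stays where it is. Origin: centre of its underside; 33 mm high.
- holder_free: Empty plywood tray holder, fixed. Origin: centre of underside; x points inwards, mouth at x = -95 mm, back stop's face at +95 (back +105). Outside 142 wide. Floor 50 mm above the bench, 122 wide between cheeks. Two lips over the tray's long edges: undersides 21 above the floor, 106 apart, tops 77 above the bench; open between them for the grip plate. Flares at the mouth reach x = -119.
- holder_free_home (a point): On the floor of the empty holder: where the tray's origin lies when it is home; axes as the holder's.
- holder_taken: The other holder, the same in form, already full. Same origin and axes.
- other_tray: A tray of the same form with two ring sticks, home in the other holder; it stays. Origin: centre of its underside; its grip plate reaches 135 mm above the bench.
- bottle: Amber glass bottle, 42 mm diameter, 130 high, upright. Origin: centre of its underside.
- jar: Glass jar, 50 mm diameter, 75 high, upright. Origin: centre of its underside.
- tin: Low round steel tin, 40 mm diameter, 38 high. Origin: centre of its underside.
- collar: Brass collar standing on end, 40 mm diameter, 30 high. Origin: centre of its underside.
- hammer: Hammer lying flat, 240 mm long, near the bench's left side.
- scraper: Hand tool with a straight blade lying flat, 160 mm long, near the bench's right side.
Things that resemble listed ones, but are neither listed nor needed, are in the scene too. What is shaped like the block but green or yellow is not meant.

How it is judged:
On the way, in this order (a step that is already met when the one before it is completed fails the run):
1. the fitting lid sits level on the cup's rim, let go (horizontal distance between lid and cup below 0.006 m and z of lid in the frame of cup between 0.028 and 0.0325 m and angle between the z axis of lid and the z axis of cup, either way round below 0.05 rad and contact force between the fingers and lid below 0.1 N), for 0.2 s.
2. the tray is fully home in the empty holder (x of tray in the frame of holder_free_home between -0.006 and 0.006 m and y of tray in the frame of holder_free_home between -0.006 and 0.006 m and z of tray in the frame of holder_free_home between -0.003 and 0.004 m and angle between the x axis of tray and the x axis of holder_free, either way round below 0.05 rad and angle between tray's own z axis and vertical below 0.04 rad), for 0.2 s.
At the end, for the whole second after the job is handed in: Tray home in the empty holder: within 6 mm lengthwise and sideways, on its floor (-3 to +4 mm), in line to 0.05 rad, level to 0.04. Lid on the cup: centred within 6 mm, origin 28 to 32.5 mm above the cup's, parallel to 0.05 rad. Cup and block upright on the tray's floor. All four at rest (all of step 2 and horizontal distance between lid and cup below 0.006 m and z of lid in the frame of cup between 0.028 and 0.0325 m and angle between the z axis of lid and the z axis of cup, either way round below 0.05 rad and z of cup in the frame of tray between 0 and 0.008 m and x of cup in the frame of tray between -0.09 and 0.09 m and y of cup in the frame of tray between -0.054 and 0.054 m and angle between each of cup, block's own z axis and vertical below 0.08 rad and z of block in the frame of tray between 0 and 0.008 m and x of block in the frame of tray between -0.09 and 0.09 m and y of block in the frame of tray between -0.054 and 0.054 m and linear speed of each of tray, cup, lid, block below 0.02 m/s); the robot touches nothing.
It fails at once if the large or small lid was shifted by more than 25 mm (distance of any of large_lid, small_lid from where it was at the start of the episode above 0.025 m).
It fails at once if the bottle, jar, tin, collar or a hand tool was shifted by more than 25 mm (distance of any of bottle, jar, tin, collar, hammer, scraper from where it was at the start of the episode above 0.025 m).
It fails at once if the other tray was shifted by more than 25 mm (distance of other_tray from where it was at the start of the episode above 0.025 m).
It fails at once if the bottle or the jar was knocked over (angle between any of bottle, jar's own z axis and vertical above 0.4 rad).
It fails at once if the tray (more than 0.35 rad) or the cup (more than 0.5 rad) was tipped (angle between cup's own z axis and vertical above 0.5 rad or angle between tray's own z axis and vertical above 0.35 rad).
It also fails if it takes over 67 s, if anything falls off the work surface, if the arm or the gripper's body presses on something with over 40 N, if the wrist force passes 120 N, or if a joint passes its speed limit or range.

## Robot

A 6-joint arm with a two-finger parallel gripper is mounted at the origin on the work surface. World frame = base frame: x ahead of the robot, y to its left, z up, the work surface at z = 0. Lengths are in m, angles in rad, forces in N, time in s.
With the tool pointing down it reaches from about 0.275 to 0.75 m from the base axis. Payload 10.2 kg.
Tool frame: the origin (TCP) lies at the very end of the fingers, on their centre line; the grasp point (between the pads) lies 19 mm behind it; z points along the fingers, y is the line along which they close (so a half turn about z gives the same grasp; the last joint's range is limited). The gripper opens to 88 mm and grips with 3 to 60 N. Pads are 18 mm wide; open, the fingers measure 123 mm over their backs; the gripper's body (75 mm by 187 mm) begins 45 mm behind the grasp point.
Start: joints at [-1.372, 0.313, 1.498, -0, 1.331, -0.223], TCP at [0.215, -0.479, 0.239] pointing down, gripper open.
Joint ranges: [-2.94, 2.94], [-0.97, 2.17], [0.19, 2.56], [-1.23, 4.37], [0.02, 3.11], [-2.88, 2.88]. Speed limits (rad/s): [2.39, 2.39, 3.01, 3.14, 3.14, 3.14].

## Interface

Orientations are given as a rotation vector (axis times angle).
In Python, from rig import * gives the robot as it stands. Calls block until the motion is done:
- move_ptp(position, orientation): joint-space move of the TCP to a pose.
- movel(position, velocity=0.15, orientation=None): straight line of the TCP; orientation=None keeps the orientation; velocity is the mean speed in m/s.
- set_joints(angles): joint-space move.
- grip(opening, squeeze=None): opening from 0.0 (shut) to 1.0 (fully open); squeeze is the grip in N (None keeps the last); returns when the fingers have stopped.
- sleep(seconds).
- solve_ik(position, orientation): joint angles nearest the present ones, or None.
- get_obs(): the state.
- snapshot(name): name is "scene" or "top" or "wrist"; returns the picture (400x640x3 uint8, red, green, blue); there is no depth.
- get_calibration(name): a dict with "K" (3x3 intrinsics, pixels), "rvec" (rotation vector, rad) and "tvec" (3), from world to camera coordinates, as OpenCV has them. Camera axes: x right, y down, z forward; pixel columns grow to the right and rows downward; lengths in m; the calibration is good to about 2 mm. A picture is of the moment at which its call begins: read the wrist's pose just before it. get_calibration takes no time and is no camera call; for the wrist camera it gives the pose at the moment of the call.
A pose or a line that the arm cannot do raises Unreachable and nothing moves.
- close_job(): hands the job in; it is judged then, once.
The state is a dict: "time_s": time; "q": joint angles; "qvel": joint speeds; "joint_efforts": joint torques, N m; "position": TCP position; "ee_rot": TCP orientation; "contact_force": force on the tool from outside, world axes, zero at the start; "ft_torque": the same for the moment, N m; "width": opening from 0.0 (shut) to 1.0 (fully open); "grip_force": force on a finger pad.
Only numpy, scipy, OpenCV 4.12 (cv2) and the standard library are available. Lean on these libraries where they do the work, as an engineer would, in place of code of your own. Each camera call takes 0.05 s, during which the arm holds its last target. There are 200 camera calls.

## Working session

There is one attempt and no reset: what is moved stays moved. The work goes in short steps, each a Python script; the robot and the scene stay as the last script left them, time stands still between calls to the robot, and variables do not carry over. Pictures are saved under pics/ and viewed, at most 11 in all, crops included, and the job is handed in when it is done.

```bash
ls; mkdir -p pics
python3 - <<'E'
from rig import *
import cv2
for n in ("scene","top"):
    im=snapshot(n); cv2.imwrite(f"pics/{n}0.png",im[:,:,::-1])
    c=get_calibration(n); print(n,c)
print(get_obs())
E
```

```text
pics
scene {'K': array([[406.47531815,   0.        , 321.31055542],
       [  0.        , 406.47531815, 197.51845569],
       [  0.        ,   0.        ,   1.        ]]), 'rvec': array([ 2.32762538,  1.1129906 , -0.34201719]), 'tvec': array([-0.29979847, -0.23618217,  1.46652388])}
top {'K': array([[380.0007312 ,   0.        , 324.73791743],
       [  0.        , 380.0007312 , 196.07688788],
       [  0.        ,   0.        ,   1.        ]]), 'rvec': array([ 2.1203679 , -2.1098424 ,  0.22321883]), 'tvec': array([0.01118511, 0.47938397, 1.13890339])}
{'time_s': 0.1, 'q': array([-1.37242227e+00,  3.13380566e-01,  1.49835820e+00, -3.34309813e-05,
        1.33097725e+00, -2.23382826e-01]), 'qvel': array([ 4.17959834e-05, -1.73506841e-03, -4.09007859e-03, -2.87757027e-04,
        1.04660703e-03, -3.15153624e-04]), 'joint_efforts': array([ 1.75358113e-03, -4.02813041e+01, -2.52646190e+01,  6.94893161e-02,
        3.42107587e-02, -4.85843123e-05]), 'position': array([ 0.21486183, -0.47878125,  0.23822629]), 'ee_rot': array([-3.07089685e+00, -6.57371930e-01,  2.89246025e-05]), 'contact_force': array([-0.32412528, -0.44112755,  0.02781082]), 'ft_torque': array([0.04498788, 0.01555981, 0.04245674]), 'grip_force': 0.0, 'width': 0.9992173701578713}
```

View pics/top0.png

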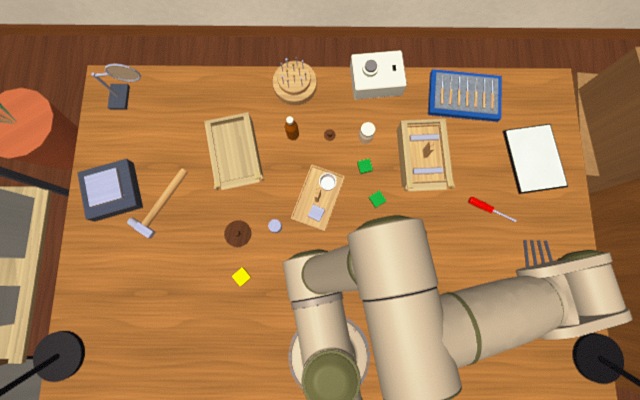

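View pics/scene0.png

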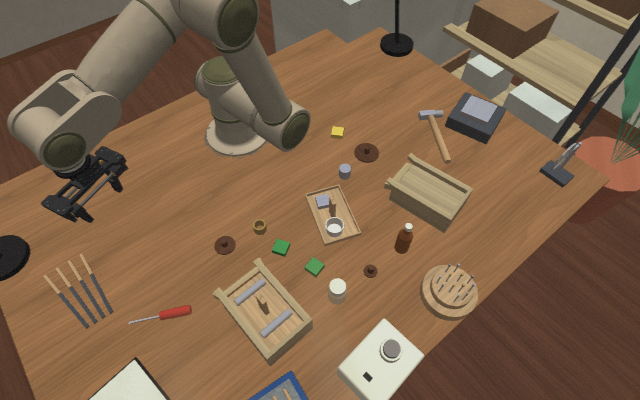

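The top view shows the tray at about (318,197), with the cup at (328,182). The empty holder is at (233,150) and the full one at (425,155), with its mouth facing the robot. There are three lid candidates in the scene view: (367,153) is large, (371,270) is small, and (225,245) is medium and should fit. The arm hides the medium one in the top view. I'll measure them now.

```bash
cat > h.py <<'E'
from rig import *
import numpy as np, cv2
from scipy.spatial.transform import Rotation as R
def save(im,name): cv2.imwrite(f"pics/{name}.png",im[:,:,::-1])
def px2w(c,uv,z):
    Rm=R.from_rotvec(c["rvec"]).as_matrix(); C=-Rm.T@c["tvec"]
    uv=np.atleast_2d(np.array(uv,float))
    d=np.c_[uv,np.ones(len(uv))]@np.linalg.inv(c["K"]).T@Rm
    return C+d*((z-C[2])/d[:,2])[:,None]
def proj(c,P): return cv2.projectPoints(np.atleast_2d(np.array(P,float)),c["rvec"],c["tvec"],c["K"],None)[0][:,0]
def down(yaw):  # tool down, closing line (tool y) at world angle yaw+90deg
    return (R.from_euler('z',yaw)*R.from_euler('x',np.pi)).as_rotvec()
E
python3 - <<'E'
from h import *
s=get_calibration("scene");t=get_calibration("top")
np.set_printoptions(precision=3,suppress=True)
print("scene lids M,L,S",px2w(s,[(225,245),(367,153),(371,270)],0.01))
print("top L,S",px2w(t,[(238,233),(330,134)],0.01))
print("collar",px2w(s,[(260,227)],.015),"tin top",px2w(t,[(275,226)],.038),"tray",px2w(t,[(318,197)],.01))
print("cup rim",px2w(t,[(328,182)],.038), px2w(s,[(335,227)],.038))
print("holder corners top",px2w(t,[(206,122),(249,114),(262,183),(216,189)],.077))
print("bottle top",px2w(t,[(290,120)],.13),"jar",px2w(t,[(368,128)],.07),"green",px2w(t,[(365,166),(377,199)],.018))
o=get_obs();print(R.from_rotvec(o["ee_rot"]).as_matrix())
E
```

```text
scene lids M,L,S [[ 0.37  -0.278  0.01 ]
 [ 0.37   0.288  0.01 ]
 [ 0.698  0.003  0.01 ]]
top L,S [[ 0.367  0.287  0.01 ]
 [ 0.7   -0.003  0.01 ]]
collar [[ 0.386 -0.164  0.015]] tin top [[0.386 0.168 0.038]] tray [[0.484 0.035 0.01 ]]
cup rim [[0.528 0.003 0.038]] [[0.538 0.003 0.038]]
holder corners top [[0.712 0.392 0.077]
 [0.74  0.257 0.077]
 [0.514 0.207 0.077]
 [0.494 0.347 0.077]]
bottle top [[0.698 0.12  0.13 ]] jar [[ 0.698 -0.124  0.07 ]] green [[ 0.587 -0.118  0.018]
 [ 0.477 -0.154  0.018]]
[[ 0.912  0.409 -0.   ]
 [ 0.409 -0.912  0.001]
 [ 0.    -0.001 -1.   ]]
```

The two cameras agree. Next I'll put the wrist camera over the medium lid, clear the arm from the top view, and look closely.

Run:
```python
from h import *
o=get_obs()
move_ptp([0.34,-0.278,0.24],o["ee_rot"])
sleep(.2)
cw=get_calibration("wrist"); w=snapshot("wrist"); save(w,"w1"); t=snapshot("top"); save(t,"t1"); save(snapshot("scene"),"s1")
print(cw, proj(cw,[0.37,-0.278,0.01]))
a=cv2.resize(t[100:260,190:460],None,fx=2.96,fy=2.96,interpolation=cv2.INTER_CUBIC)
save(a,"t1c")
b=get_obs(); print(b["time_s"],b["q"])
```

```text
{'K': array([[355.01440617,   0.        , 319.05841376],
       [  0.        , 355.01440617, 199.44514562],
       [  0.        ,   0.        ,   1.        ]]), 'rvec': array([-2.44726441,  1.58692211,  0.20860699]), 'tvec': array([-0.39252718,  0.15367682,  0.44091238])} [[330.66143121 141.83790942]]
1.3917 [-9.54687572e-01  1.21968949e-01  1.73378507e+00  4.08722400e-04
  1.28711923e+00  1.95097494e-01]
```

View pics/w1.png

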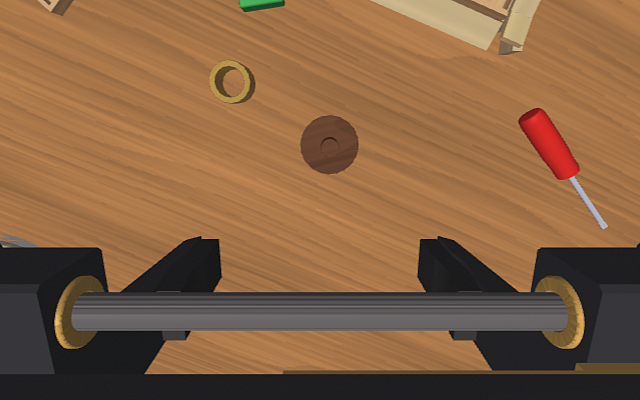

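View pics/t1c.png

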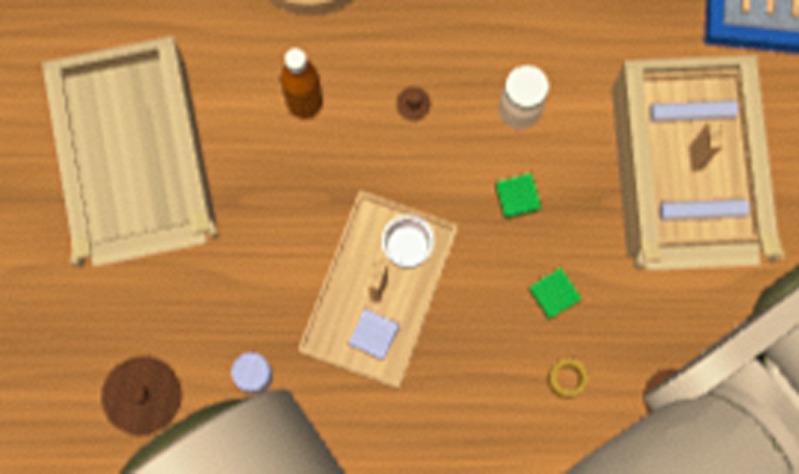

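The crop confirms it. The candidates are large at crop (142,394), small at (413,102), and the medium lid at wrist (330,144), half under the arm at the crop's right edge. The medium one fits, and I'll check its flange diameter before I grip. The empty holder's mouth faces the robot, at crop (150,250).

```bash
cat >> h.py <<'E'
def lidfind(im,c,guess,z=0.009):
    hsv=cv2.cvtColor(im,cv2.COLOR_RGB2HSV)
    m=((hsv[...,2]<125)&(hsv[...,0]<15)&(hsv[...,1]>80)).astype(np.uint8)
    m=cv2.morphologyEx(m,cv2.MORPH_OPEN,np.ones((5,5)));m=cv2.morphologyEx(m,cv2.MORPH_CLOSE,np.ones((9,9)))
    g=proj(c,guess)[0]
    cs=[k for k in cv2.findContours(m,cv2.RETR_EXTERNAL,cv2.CHAIN_APPROX_NONE)[0] if cv2.contourArea(k)>300]
    k=min(cs,key=lambda k:np.linalg.norm(k[:,0].mean(0)-g))
    p=px2w(c,cv2.convexHull(k)[:,0],z)[:,:2].astype(np.float32)
    (x,y),r=cv2.minEnclosingCircle(p)
    M=cv2.moments(k); return np.array([x,y]),2*r,px2w(c,[(M['m10']/M['m00'],M['m01']/M['m00'])],z)[0,:2],2*np.sqrt(cv2.contourArea(p)/np.pi)
E
python3 - <<'E'
from h import *
o=get_obs()
c=get_calibration("wrist"); im=snapshot("wrist")
print(lidfind(im,c,[.37,-.278,.01]))
move_ptp([0.365,-0.278,0.16],o["ee_rot"]); sleep(.2)
c=get_calibration("wrist"); im=snapshot("wrist"); save(im,"w2"); print(proj(c,[.37,-.278,.01]))
print(lidfind(im,c,[.37,-.278,.01]))
E
```

```text
(array([ 0.36613059, -0.27773759]), 0.06206066161394119, array([ 0.36689564, -0.27747057]), np.float64(0.06082238069183853))
[[320.65486432 178.74641316]]
(array([ 0.36668137, -0.27773708]), 0.06212557479739189, array([ 0.367242  , -0.27737125]), np.float64(0.061140554732665914))
```

The flange diameter is 62.1 mm, so this is the fitting lid, at (0.3665, -0.2776). I'll grasp it, lift it, and look at the cup from the wrist.

Run:
```python
from h import *
o=get_obs(); L=[0.3666,-0.2776]
grip(0.6,15)
movel([*L,0.06],0.15); movel([*L,0.012],0.06)
print(get_obs()["contact_force"])
grip(0.0,15); o=get_obs(); print(o["width"]*88,o["grip_force"],o["position"])
movel([*L,0.2],0.15)
o=get_obs(); print(o["width"]*88,o["grip_force"],o["contact_force"])
move_ptp([0.44,-0.02,0.24],down(0.0)); sleep(.3)
c=get_calibration("wrist"); im=snapshot("wrist"); save(im,"w3"); print(proj(c,[[.53,.003,.038],[.484,.035,.08]]))
o=get_obs(); print(o["time_s"],o["position"],o["q"])
```

```text
[ 0.32237587 -0.81177021  0.26756455]
16.866575338201176 14.999943617731333 [ 0.36661781 -0.27760705  0.01203652]
16.41995650208845 14.999897070229053 [ 0.01725661  0.14669381 -1.14486303]
[[293.8479144   77.58072494]
 [253.82972024 131.07013351]]
8.0 [ 0.43999301 -0.02041662  0.23988519] [-3.13569729e-01  1.24137647e-01  1.73132539e+00 -1.04136774e-05
  1.28636488e+00  1.25796396e+00]
```

View pics/w3.png

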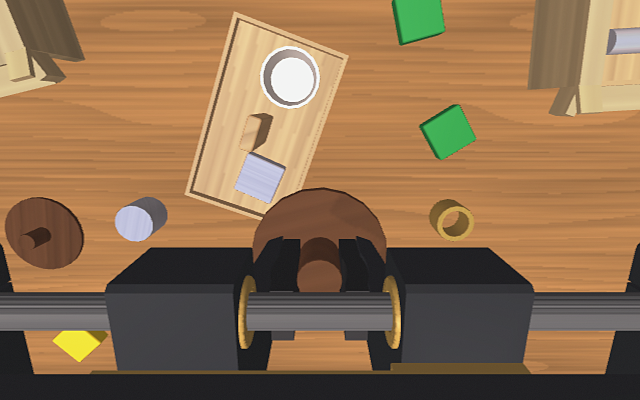

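The wrist view shows the lid held at (320,240), the cup rim centred at about (290,77), the plate top at (257,130) and the block at (260,178). Tray corners are at (236,12), (349,57) and (186,193).

```bash
cat >> h.py <<'E'
def cupfind(im,c,guess,z=0.038):
    hsv=cv2.cvtColor(im,cv2.COLOR_RGB2HSV)
    m=((hsv[...,2]>150)&(hsv[...,1]<22)).astype(np.uint8)
    m=cv2.morphologyEx(m,cv2.MORPH_CLOSE,np.ones((7,7)))
    g=proj(c,guess)[0]
    cs=[k for k in cv2.findContours(m,cv2.RETR_EXTERNAL,cv2.CHAIN_APPROX_NONE)[0] if cv2.contourArea(k)>300]
    k=cv2.convexHull(min(cs,key=lambda k:np.linalg.norm(k[:,0].mean(0)-g)))
    p=px2w(c,k[:,0],z)[:,:2].astype(np.float32)
    (x,y),r=cv2.minEnclosingCircle(p); e=cv2.fitEllipse(p) if len(p)>5 else None
    return np.array([x,y]),2*r,e
E
python3 - <<'E'
from h import *
np.set_printoptions(precision=4,suppress=True)
c=get_calibration("wrist"); im=snapshot("wrist")
print(cupfind(im,c,[.53,.003,.038]))
P=px2w(c,[(236,12),(349,57),(186,193)],.016)[:,:2];print(P, np.linalg.norm(P[0]-P[1]),np.linalg.norm(P[0]-P[2]))
d=P[0]-P[2];print("yaw",np.arctan2(d[1],d[0]), "ctr",(P[1]+P[2])/2); d=P[0]-P[1]; print(np.arctan2(-d[0],d[1]))
o=get_obs(); print(o["width"]*88,o["grip_force"])
# second view: closer
move_ptp([0.47,-0.02,0.2],down(0.0)); sleep(.2)
c=get_calibration("wrist"); im=snapshot("wrist"); save(im,"w4"); print(cupfind(im,c,[.53,.003,.038]))
t=get_calibration("top");it=snapshot("top");print(cupfind(it,t,[.53,.003,.038]))
print(get_obs()["width"]*88)
E
```

```text
(array([0.53  , 0.0071]), 0.055556293576955795, ((0.5300209522247314, 0.007115003187209368), (0.05480102822184563, 0.055148057639598846), 11.319599151611328))
[[ 0.5905  0.0582]
 [ 0.5506 -0.0495]
 [ 0.4141  0.1227]] 0.11491038425374572 0.18772577245543626
yaw -0.35038228887568623 ctr [0.4824 0.0366]
-0.3545524303653152
16.90289870602884 14.99989246018231
(array([0.5299, 0.0071]), 0.05564482510089874, ((0.5300294756889343, 0.007173596881330013), (0.05481870099902153, 0.05525362864136696), 2.0261409282684326))
(array([ 0.9223, -0.1681]), 0.20447616279125214, ((0.9213597774505615, -0.16883186995983124), (0.15383155643939972, 0.2193082869052887), 6.779926776885986))
16.743448990614944
```

The cup is at (0.530, 0.007) with its rim diameter reading 55.6 mm. The tray is at about (0.482, 0.037) with yaw -0.352, and its sizes check out. Now I'll place the lid.

Run:
```python
from h import *
np.set_printoptions(precision=4,suppress=True)
C=[0.530,0.0071]; q=down(-0.352)
move_ptp([*C,0.15],q); movel([*C,0.07],0.12); sleep(.2)
f0=get_obs()["contact_force"]; print("free",f0)
z=0.056
while z>0.0445:
    movel([*C,z],0.03); o=get_obs(); df=o["contact_force"]-f0
    if z<0.051: print(z,df,o["width"]*88)
    if df[2]>2: break
    z-=0.0015
save(snapshot("scene"),"s5")
```

```text
free [-0.4647  0.0362 -0.7937]
0.049999999999999996 [0.7748 1.3629 0.8466] 16.79158185158798
0.048499999999999995 [ 0.8026  0.8056 -0.3726] 16.861893198623967
0.04699999999999999 [ 0.7883  0.4849 -0.3456] 16.464708884252403
0.04549999999999999 [-2.1704  1.0259  7.4182] 16.7371482381672
```

The contact came at TCP z = 0.046, which is the expected seating height. I'll release, back off and look.

Run:
```python
from h import *
np.set_printoptions(precision=4,suppress=True)
C=[0.530,0.0071]
grip(0.35); sleep(.3); movel([*C,0.13],0.1)
move_ptp([0.42,-0.0,0.22],down(0.0)); sleep(.2)
c=get_calibration("wrist"); im=snapshot("wrist"); print(lidfind(im,c,[*C,.043],.043))
s=snapshot("scene"); g=proj(get_calibration("scene"),[*C,.04])[0].astype(int); 
a=cv2.resize(s[g[1]-45:g[1]+35,g[0]-60:g[0]+60],(600,400),interpolation=cv2.INTER_CUBIC)
w=cv2.resize(im[0:230,150:450],None,fx=1.3,fy=1.3)
b=np.zeros((600,600,3),np.uint8); w=cv2.resize(im[0:200,150:450],(300,200)); b[:400]=a; b[400:,:300]=w
save(b,"c6"); save(im,"w6"); print(get_obs()["time_s"])
```

```text
(array([0.5296, 0.0072]), 0.0617249459028244, array([0.5303, 0.0072]), np.float64(0.0605589573137366))
15.225
```

View pics/c6.png

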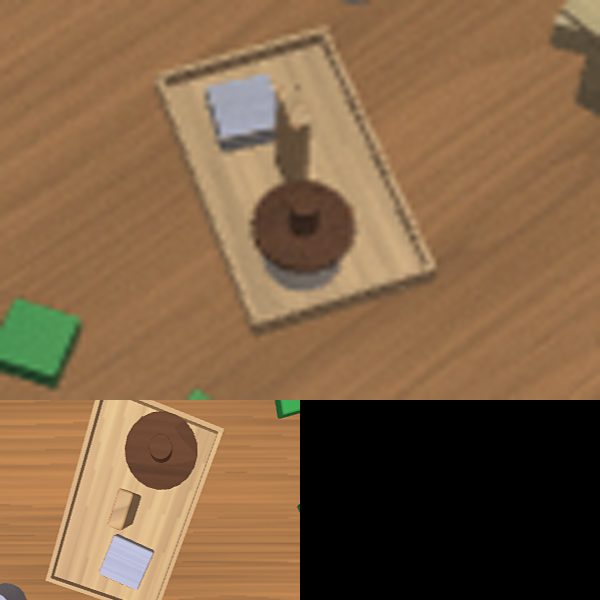

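View pics/w6.png

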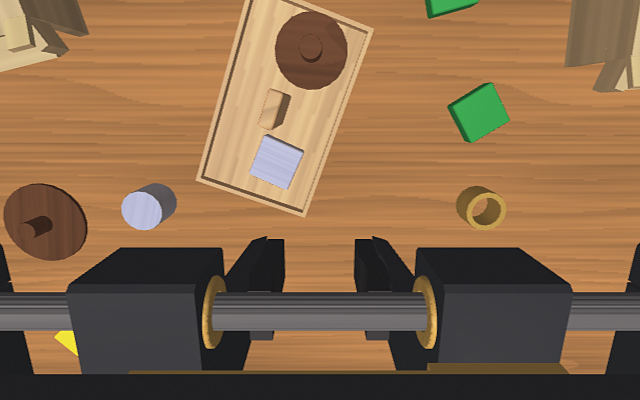

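The lid sits level and centred at (0.5296, 0.0072), flange 61.7 mm. In w6 the tray's corners are at (197,181), (304,216) and (373,29). Next I'll view the empty holder from above.

Run:
```python
from h import *
np.set_printoptions(precision=4,suppress=True)
c=get_calibration("wrist")
P=px2w(c,[(197,181),(304,216),(373,29)],.016)[:,:2]; a=P[2]-P[1]; b=P[0]-P[1]
print(P,np.linalg.norm(a),np.linalg.norm(b),np.arctan2(a[1],a[0]),np.arctan2(-b[0],b[1]),"ctr",(P[0]+P[2])/2)
print("plate top ctr",px2w(c,[(270,107)],.085))
for z in (.36,.32,.28):
    try: move_ptp([0.53,0.30,z],down(0.0)); break
    except Unreachable: print("unreach",z)
sleep(.2)
c=get_calibration("wrist"); im=snapshot("wrist"); save(im,"w7")
hx=np.array([.62,.30]);print(proj(c,[.617,.30,.077]))
```

```text
[[ 0.4116  0.123 ]
 [ 0.3747  0.0159]
 [ 0.5517 -0.0485]] 0.18833666256035142 0.11331510569780055 -0.34851790329652893 -0.33182708095671637 ctr [0.4816 0.0373]
plate top ctr [[0.484  0.0378 0.085 ]]
[[318.3182  85.7592]]
```

View pics/w7.png

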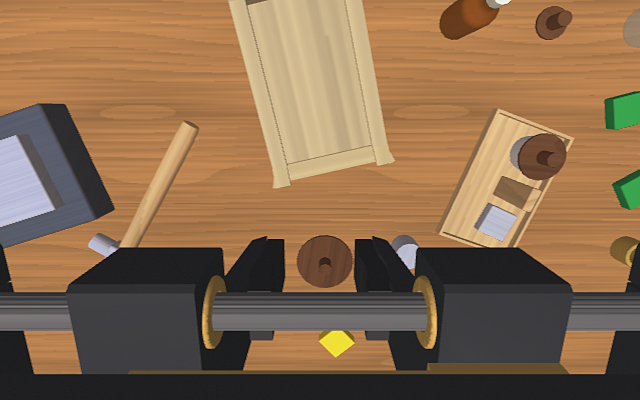

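The empty holder is at (310,90), with its mouth end at (335,170) and flares at (282,187) and (388,165). I'll enlarge it from a pose slightly further ahead.

Run:
```python
from h import *
np.set_printoptions(precision=4,suppress=True)
for p in ([.62,.30,.36],[.60,.29,.36],[.60,.29,.32],[.58,.28,.34]):
    try: move_ptp(p,down(-0.0)); break
    except Unreachable: print("unreach",p)
sleep(.2)
c=get_calibration("wrist"); im=snapshot("wrist"); save(im,"w8"); np.savez("c8.npz",**c)
u,v=proj(c,[.61,.30,.077])[0].astype(int); print(p,u,v,get_obs()["time_s"])
x0=u-120;y0=max(0,v-110); print(x0,y0)
save(cv2.resize(im[y0:y0+200,x0:x0+260],None,fx=3,fy=3,interpolation=cv2.INTER_CUBIC),"c8")
```

```text
[0.62, 0.3, 0.36] 319 168 17.5167
199 58
```

View pics/c8.png

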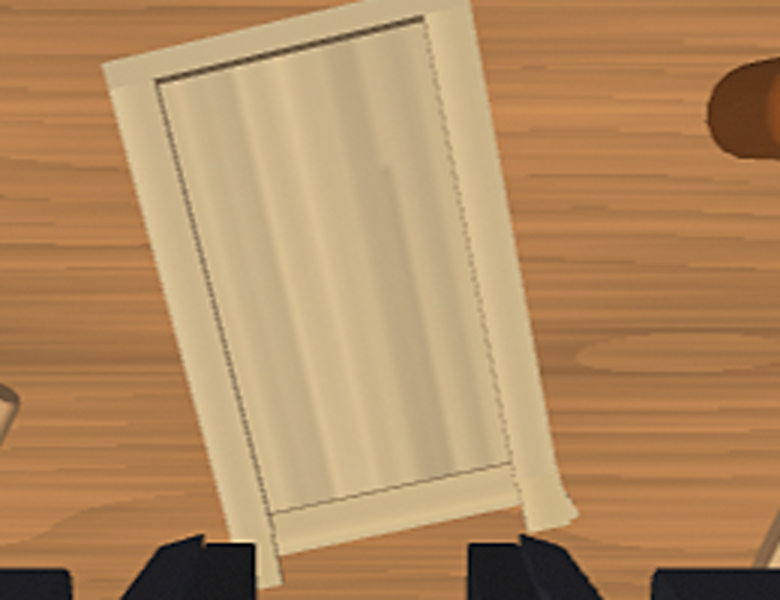

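The crop shows the left lip's inner edge from (157,82) to (272,515) and the right lip's from (424,17) to (511,462). The back stop's edge runs from (157,80) to (424,16), and the mouth line of the floor from (272,513) to (511,462).

Run:
```python
from h import *
np.set_printoptions(precision=4,suppress=True)
c=dict(np.load("c8.npz")); f=lambda p,z:px2w(c,np.array(p)/3+[199,58],z)[:,:2]
L=f([(157,82),(272,515)],.077);Rr=f([(424,17),(511,462)],.077)
dl=L[0]-L[1];dr=Rr[0]-Rr[1];al=np.arctan2(dl[1],dl[0]);ar=np.arctan2(dr[1],dr[0]);print("yaws",al,ar)
y=(al+ar)/2;ex=np.array([np.cos(y),np.sin(y)]);ey=np.array([-ex[1],ex[0]])
ml=L@ey;mr=Rr@ey;print("lip y",ml,mr,"sep",ml.mean()-mr.mean());yc=(ml.mean()+mr.mean())/2
for z in (.05,.06,.077):print(z,"back",f([(157,80),(424,16)],z)@ex,"mouth",f([(272,513),(511,462)],z)@ex)
O=f([(103,65),(470,3)],.077);print("outer back corners",O,O@ex,O@ey, np.ptp(O@ey))
o2=f([(103,65),(232,543)],.077)@ey;o3=f([(470,3),(558,480)],.077)@ey;print("outer",o2,o3,(o2.mean()+o3.mean())/2)
print("yc",yc,"lengths of edges",np.linalg.norm(dl),np.linalg.norm(dr))
```

```text
yaws 0.2265137400265569 0.2204558134496591
lip y [0.2129 0.2123] [0.1076 0.1082] sep 0.10469688939839775
0.05 back [0.7765 0.7764] mouth [0.584  0.5838]
0.06 back [0.7755 0.7755] mouth [0.5873 0.5871]
0.077 back [0.774  0.7739] mouth [0.5929 0.5927]
outer back corners [[0.7131 0.3994]
 [0.7354 0.259 ]] [0.7838 0.7746] [0.2314 0.0896] 0.14181481483993527
outer [0.2314 0.2322] [0.0896 0.0902] 0.16085884048566748
yc 0.1602402408009767 lengths of edges 0.18125966395240545 0.1808693779275746
```

The holder is consistent from several edges: outer width 142, length 190, yaw 0.2235, home at about (0.6265, 0.307). Now I'll grip the tray plate and test-lift it, comparing wrist images before and after to catch any tilt.

Run:
```python
from h import *
np.set_printoptions(precision=4,suppress=True)
T=[0.4828,0.0373]; q=down(-0.349)
move_ptp([*T,0.18],q); grip(0.42,60)
movel([*T,0.10],0.15); movel([*T,0.052],0.08); sleep(.2)
print("pre",get_obs()["contact_force"],get_obs()["ft_torque"])
grip(0.0,60); o=get_obs(); print(o["width"]*88,o["grip_force"],o["position"]); sleep(.2)
o0=get_obs(); a=snapshot("wrist"); s0=snapshot("scene")
movel([*T,0.067],0.03); sleep(.4)
o=get_obs(); print("lift",o["contact_force"]-o0["contact_force"],o["ft_torque"]-o0["ft_torque"],o["width"]*88,o["position"])
b=snapshot("wrist"); save(a,"w9a"); save(b,"w9b"); save(s0,"s9a"); save(snapshot("scene"),"s9b")
A,B=[cv2.cvtColor(i,cv2.COLOR_RGB2GRAY) for i in (a,b)]
p=cv2.goodFeaturesToTrack(A[:240],60,.02,7); n,st,_=cv2.calcOpticalFlowPyrLK(A,B,p,None)
r=np.c_[p[:,0],(n-p)[:,0]][st[:,0]>0]; print(r[np.argsort(r[:,1])].round(1)[:60]); print(get_obs()["time_s"])
```

```text
pre [0.0475 0.7433 0.3198] [0.0605 0.0373 0.051 ]
11.408785348580079 59.99893929809332 [0.4829 0.0374 0.0521]
lift [-0.8124 -1.5527 -6.6317] [-0.0986  0.151  -0.0456] 11.387603917455385 [0.4828 0.0373 0.0669]
[[440.   42.    0.    0.3]
 [198.   43.    0.3   0. ]
 [431.   51.    0.    0.3]
 [207.   52.    0.2   0. ]
 [424.   54.    0.    0.4]
 [214.   55.    0.2   0. ]
 [360.   55.    0.3   0.3]
 [331.   58.    0.1   0.2]
 [378.   61.    0.6   0.4]
 [321.   62.   -0.2   0.3]
 [309.   68.   -0.2   0.3]
 [397.   73.    0.    0.1]
 [404.   82.   -0.1  -0.1]
 [293.   83.    0.1   0.2]
 [411.   91.    0.    0. ]
 [415.  102.    0.    0.1]
 [281.  105.    0.1   0.3]
 [420.  111.    0.   -0. ]
 [602.  120.  -19.8  -1.2]
 [278.  137.    0.   -0.9]
 [418.  145.   -0.    0. ]
 [280.  150.    0.   -0.2]
 [284.  159.    0.   -0. ]
 [303.  185.    0.2   0.1]
 [380.  193.   -0.1   0.1]
 [322.  197.    0.1   0.2]
 [364.  199.    0.1   0.1]
 [310.  201.    0.1   0.2]
 [328.  201.    0.    0.1]
 [288.  236.   -0.    0. ]
 [304.  237.    0.   -0. ]
 [351.  237.    0.    0. ]
 [334.  237.    0.    0. ]]
22.7167
```

View pics/w9b.png

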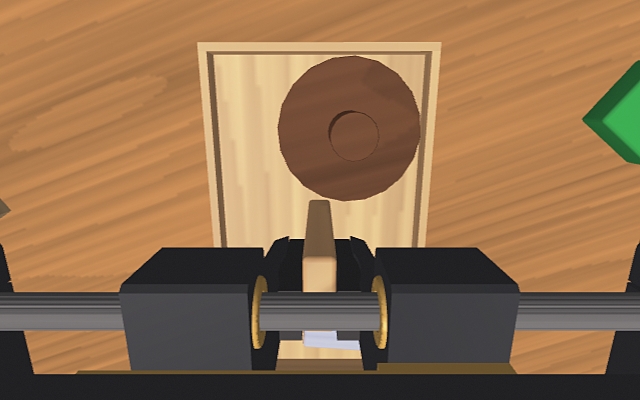

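There was no relative motion on lifting, so the tray is level, square to the gripper and weighs about 0.68 kg. I'll carry it to the mouth and push it in with force monitoring.

```bash
cat >> h.py <<'E'
HY=0.2235; EX=np.array([np.cos(HY),np.sin(HY)]); EY=np.array([-EX[1],EX[0]]); HOME=.679*EX+.1605*EY
def hp(x,y,z): return [*(HOME+x*EX+y*EY),z+.102]   # TCP for tray origin at x,y,z above holder floor
def hf(o): # force along holder x,y and z
    f=o["contact_force"]; return np.array([f[:2]@EX,f[:2]@EY,f[2]])
E
python3 - <<'E'
from h import *
np.set_printoptions(precision=4,suppress=True)
c=get_calibration("wrist"); o=get_obs()
e=px2w(c,[(319,42)],.031)[0,:2]-o["position"][:2]; u=np.array([np.cos(-.349),np.sin(-.349)]); dx=e@u-.095; print("tray centre ahead of TCP",dx, e@[-u[1],u[0]])
movel([0.4828,0.0373,0.19],0.12)
p=hp(-.245,0,.08); move_ptp(p,down(HY)); sleep(.2)
movel(hp(-.245,0,.002),0.1); sleep(.4)
o=get_obs(); f0=hf(o); print(f0,o["width"]*88,o["position"],o["time_s"])
x=-.245
while x<-.10:
    x+=.015; movel(hp(x,0,.002),0.06); o=get_obs(); d=hf(o)-f0; print(round(x,3),d,o["ft_torque"])
    if abs(d).max()>10: break
im=snapshot("wrist"); save(im,"w10"); save(snapshot("scene"),"s10"); print(get_obs()["time_s"])
E
```

```text
tray centre ahead of TCP -0.0007469648670233309 0.00012467487296297263
[-0.2961  0.5313 -6.0305] 11.283748148146804 [0.3877 0.2527 0.1041] 26.3583
-0.23 [ 0.1043 -0.2725 -0.5564] [ 0.0536  0.1014 -0.0404]
-0.215 [-0.0136 -1.0444  1.2549] [0.0559 0.0843 0.0195]
-0.2 [0.8547 0.5398 0.3643] [ 0.0583  0.0828 -0.003 ]
-0.185 [-0.3812 -1.1029 -0.5203] [ 0.0742  0.1146 -0.0517]
-0.17 [ 0.3234 -0.8941  0.5205] [-0.0088  0.082  -0.0316]
-0.155 [ 0.086  -1.0476  0.7389] [ 0.0644  0.0912 -0.0025]
-0.14 [ 0.0821  0.2154 -0.5657] [0.0227 0.1001 0.0144]
-0.125 [-0.0546 -0.7693  0.4118] [0.0678 0.0936 0.0092]
-0.11 [-0.6924 -0.5603 -0.9115] [ 0.0281  0.0309 -0.0279]
-0.095 [-0.605  -0.3642  0.8003] [0.1085 0.061  0.0003]
30.4583
```

The tray is halfway in with no contact. I'll go on to the back stop.

Run:
```python
from h import *
np.set_printoptions(precision=4,suppress=True)
f0=np.array([-.3,.2,-6.])
x=-.095; step=.015; hit=False
while x<.007:
    x+=step; movel(hp(x,0,.002),0.05 if step>.01 else .02); o=get_obs(); d=hf(o)-f0; print(round(x,4),d)
    if abs(d).max()>6: hit=True; break
    if x>-.016: step=.0015
print(hit,x,hf(o)-f0,o["time_s"])
```

```text
-0.08 [-0.3871  0.0115 -0.2406]
-0.065 [-0.5897 -0.1874  0.4731]
-0.05 [ 0.3321  0.1068 -0.2702]
-0.035 [-0.0626 -0.0473 -0.384 ]
-0.02 [ 0.1868 -0.3515 -0.6202]
-0.005 [-0.3285 -0.7881  0.8825]
-0.0035 [ 0.2997  0.0897 -0.0924]
-0.002 [ 0.8825 -0.1871  0.407 ]
-0.0005 [ 0.235  -0.9556 -0.2884]
0.001 [0.1449 0.3372 0.0187]
0.0025 [-5.0289  0.8768  2.0955]
0.004 [-15.1893  -0.6484   8.0136]
True 0.003999999999999996 [-15.1893  -0.6484   8.0136] 34.6583
```

The back stop contact came at +2 mm, within the measuring error. I'll ease off, lower to the floor, let go and retreat.

Run:
```python
from h import *
np.set_printoptions(precision=4,suppress=True)
x=.0015; movel(hp(x,0,.002),.02); sleep(.2); f0=hf(get_obs()); z=.002
while z>-.003:
    z-=.0007; movel(hp(x,0,z),.02); d=hf(get_obs())-f0; print(round(z,4),d)
    if d[2]>4.5: break
grip(0.42); sleep(.3); print(hf(get_obs()))
movel(hp(x,0,.09),.1); sleep(.2)
p=hp(-.06,0,.24); move_ptp(p,down(HY)); sleep(.3)
im=snapshot("wrist"); s=snapshot("scene"); c=get_calibration("wrist"); np.savez("c11.npz",**c); save(im,"w11"); save(s,"s11")
g=proj(get_calibration("scene"),[*HOME,.07])[0].astype(int)
a=cv2.resize(s[g[1]-50:g[1]+50,g[0]-75:g[0]+75],(450,300),interpolation=cv2.INTER_CUBIC)
b=np.zeros((600,640,3),np.uint8); b[:300]=im[:300]; b[300:,:450]=a; save(b,"c11")
print(lidfind(im,c,[*(HOME+.055*EX-.011*EY),.093],.093)); print(get_obs()["time_s"])
```

```text
0.0013 [ 0.7079 -0.0948  0.4716]
0.0006 [ 0.2353 -0.137  -0.6395]
-0.0001 [-0.4565 -1.8557  2.8215]
-0.0008 [-3.4882 -1.2335  9.8791]
[ 0.5109 -0.1009  0.1159]
(array([0.6841, 0.3074]), 0.06194939836859703, array([0.6846, 0.3073]), np.float64(0.060477345940713724))
39.3333
```

View pics/c11.png

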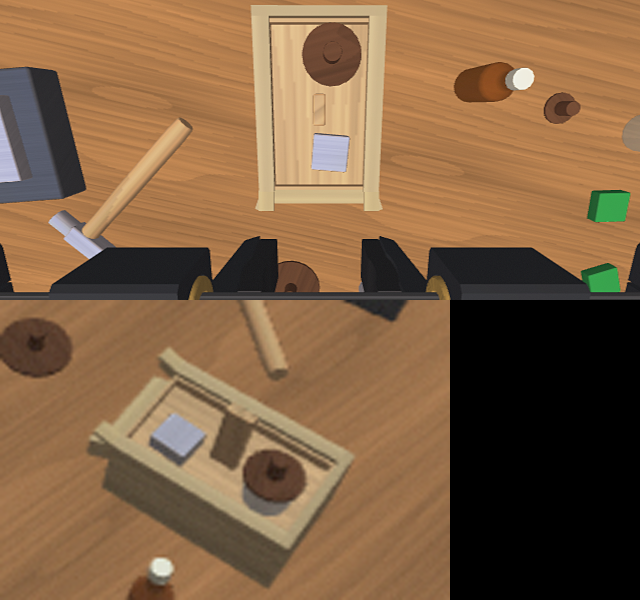

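The tray is in the holder with the cup, lidded at (332,54), and the block at (331,152) on its floor. As a numeric check, I'll project the tray's near-end edge at row 185 before handing in.

Run:
```python
from h import *
c=dict(np.load("c11.npz"))
p=px2w(c,[(276,185),(364,185)],.066)[:,:2]-HOME; print("near edge x (want -.095)",p@EX,"y",p@EY)
q=px2w(c,[(319,110)],.135)[0,:2]-HOME; print("plate",q@EX,q@EY)
if abs((p@EX).mean()+.095)<.006: print(close_job(),get_obs()["time_s"])
```

```text
near edge x (want -.095) [-0.08869183 -0.08872059] y [ 0.05254692 -0.054473  ]
plate 0.0007213347622542789 0.0002660836026315461
```

The edge reads -88.7, against -91 for the inner wall edge and -95 for the outer, so row 185 may be the inner edge. An intensity profile will settle it.

Run:
```python
from h import *
c=dict(np.load("c11.npz")); im=cv2.imread("pics/w11.png",0)
for col in (300,340):
  print([(r,int(im[r,col]),round(float((px2w(c,[(col,r)],.066)[0,:2]-HOME)@EX)*1000,1)) for r in range(178,206)])
  print([(r,int(im[r,col]),round(float((px2w(c,[(col,r)],.066)[0,:2]-HOME)@EX)*1000,1)) for r in range(4,30)])
```

```text
[(178, 191, -80.0), (179, 191, -81.3), (180, 191, -82.5), (181, 191, -83.7), (182, 193, -85.0), (183, 198, -86.2), (184, 138, -87.5), (185, 75, -88.7), (186, 139, -89.9), (187, 192, -91.2), (188, 185, -92.4), (189, 184, -93.7), (190, 183, -94.9), (191, 183, -96.2), (192, 183, -97.5), (193, 183, -98.7), (194, 184, -100.0), (195, 186, -101.2), (196, 186, -102.5), (197, 189, -103.8), (198, 193, -105.0), (199, 195, -106.3), (200, 193, -107.6), (201, 191, -108.9), (202, 190, -110.1), (203, 162, -111.4), (204, 132, -112.7), (205, 137, -114.0)]
[(4, 124, 109.9), (5, 171, 109.0), (6, 184, 108.0), (7, 182, 107.0), (8, 180, 106.0), (9, 182, 105.1), (10, 181, 104.1), (11, 181, 103.1), (12, 181, 102.2), (13, 182, 101.2), (14, 186, 100.2), (15, 164, 99.2), (16, 80, 98.2), (17, 85, 97.2), (18, 171, 96.3), (19, 190, 95.3), (20, 187, 94.3), (21, 192, 93.3), (22, 108, 92.3), (23, 87, 91.3), (24, 121, 90.3), (25, 203, 89.3), (26, 192, 88.3), (27, 191, 87.3), (28, 190, 86.3), (29, 191, 85.3)]
[(178, 186, -80.0), (179, 186, -81.3), (180, 186, -82.5), (181, 186, -83.7), (182, 188, -85.0), (183, 194, -86.
[... 171 characters left out ...]
), (193, 184, -98.7), (194, 183, -100.0), (195, 184, -101.3), (196, 186, -102.5), (197, 188, -103.8), (198, 192, -105.1), (199, 194, -106.3), (200, 193, -107.6), (201, 191, -108.9), (202, 190, -110.2), (203, 161, -111.4), (204, 124, -112.7), (205, 128, -114.0)]
[(4, 134, 109.9), (5, 175, 109.0), (6, 183, 108.0), (7, 180, 107.0), (8, 180, 106.0), (9, 180, 105.1), (10, 180, 104.1), (11, 180, 103.1), (12, 180, 102.1), (13, 181, 101.2), (14, 185, 100.2), (15, 163, 99.2), (16, 79, 98.2), (17, 85, 97.2), (18, 169, 96.3), (19, 188, 95.3), (20, 186, 94.3), (21, 190, 93.3), (22, 110, 92.3), (23, 91, 91.3), (24, 80, 90.3), (25, 79, 89.3), (26, 78, 88.3), (27, 74, 87.3), (28, 74, 86.3), (29, 75, 85.3)]
```

The far wall spans 93 to 96.5 mm and the near wall's inner edge is at about -89, so the tray sits about 1.5 mm past my estimated home. That is flush against the stop I felt at +2 mm. Handing in.

```bash
python3 -c "
from rig import *
print(close_job()); print(get_obs()['time_s'])"
```

```text
the job is handed in; nothing more can be done
None
the job is handed in; nothing more can be done
```

The job is handed in and no verdict was returned: my last checks showed the fitting lid level on the cup and the tray, cup and block home against the back stop of the empty holder, at about 39 s of the 67 s limit.

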